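# Clamp a battery pack in the test cradle

## Task

Push the battery pack that lies in the test cradle along its channel until it is fully home against the contact block, then flip the cradle's toggle clamp past its centre so that it snaps down onto the pack. Only push with the fingertips: never lift the pack, and leave the other things on the bench where they are.

Things in the scene. Friction and masses are not known exactly. Their poses are not given: they have to be found in the camera images.
- cradle: Test cradle fixed to the bench, yaw within 0.4 rad of the world's. Aluminium base plate 180 (x) x 125 (y) x 10 mm, y from -45 to +80 mm. Origin: on the bench surface under the middle of the channel; z up. The channel runs along x on the plate (z = 10 mm) between two rails 14 mm high, inner faces at y = +/-29.5 mm, from x = -37 to +25 mm.
- block_face (a point): Middle of the face that the pack must touch, at (45, 0, 23) mm in the cradle's frame: the -x face of the fixed grey contact block that ends the channel. The block is 66 mm wide, reaches from x = 45 to 67 mm, top at z = 36 mm.
- pack: Loose black battery pack, 90 (x) x 56 (y) x 28 mm, 0.2 to 0.4 kg, lying in the channel along the cradle's axes. Origin: centre of its underside, 10 mm above the bench. Starts 20 to 45 mm short of the block and slides to +x of the cradle; when home its origin is at x = 0 in the cradle's frame. Its near (-x) end face stays outside the rails, open to the fingertips.
- clamp (a joint): Angle of the over-centre toggle clamp (rad). 0 = open: handle leans 0.65 rad from upright to +y of the cradle, hold-down arm raised. Grows as the handle swings over the top to -y. A spring drives it away from 0.65 (handle upright) to either side, 0.45 N m at 0. Past 0.65 it snaps over until its foot rests on the pack at about 1.2 (stop at 1.32 if no pack is there, barring the pack's way).
- clamp_pivot (a point): Middle of the clamp's pivot, whose axis runs along the cradle's x: at (33, 50, 46) mm in the cradle's frame, beside the channel. The steel bracket that carries it reaches from x = 19 to 47, y = 39 to 65 mm, top at z = 56 mm.
- clamp_tip (a point): Near the free end of the clamp's handle, a straight bar 88 mm from pivot to this point: 10 mm thick for 50 mm, then a black grip 18 mm thick whose round end is 9 mm past this point. When open, this point is at about (33, 103, 116) mm in the cradle's frame. The hold-down arm is on the handle's -y side; the +y side is free to push on.
- spare_pack: Bystander: a second identical battery pack (90 x 56 x 28 mm) lying on the bench on the -y side of the cradle. Origin: centre of its underside.
- carton: Bystander: closed cardboard carton 75 x 60 x 50 mm on the bench, -y side, towards the far end. Origin: centre of its underside.
- driver: Bystander: screwdriver with a grey handle lying on the bench along its x axis, about 200 mm long, on the +y side of the cradle, 205 mm or more from its origin.
Not all that is in view belongs to the job. What is shaped like the pack but green or purple is not meant.

How it is judged:
By the outcome, as a careful person would: the job done as asked, in the order asked, and still so for the second after the job is handed in, with the robot touching nothing.
It also fails if it takes over 42 s, if anything falls off the work surface, if the arm or the gripper's body presses on something with over 40 N, if the wrist force passes 120 N, or if a joint passes its speed limit or range.

## Robot

A 7-joint arm with a two-finger parallel gripper is mounted at the origin on the work surface. World frame = base frame: x ahead of the robot, y to its left, z up, the work surface at z = 0. Lengths are in mm, angles in rad, forces in N, time in s.
With the tool pointing down it reaches from about 400 to 875 mm from the base axis. Payload 4.4 kg.
Tool frame: the origin (TCP) lies midway between the tips of the shut fingers; the grasp point (between the pads) lies ctrl.grip_depth behind it (ctrl.grip_depth is the distance from the TCP to the grasp point, in mm); y points along the fingers, x is the direction in which the jaws open and shut, and the axes are right-handed (so a half turn about y gives the same grasp; the last joint's range is limited). The gripper opens to 85 mm and grips with 20 to 120 N. Pads are 22 mm wide; open, the fingers measure 114 mm over their backs; the gripper's body (76 mm by 85 mm) begins 54 mm behind the grasp point. The pads swing forward as they close: fully open they stand 13 mm farther back than shut.
Start: joints at [-1.243, 0.628, 0.038, 1.517, -0.027, 0.996, -0.02], TCP at [249.383, 600.271, 231.313] pointing down, gripper open.
Joint ranges: [-3.06, 3.06], [-0.37, 2.12], [-1.25, 1.32], [0.18, 2.47], [-1.1, 4.24], [0.23, 1.98], [-2.94, 2.94]. Speed limits (rad/s): [2.57, 2.57, 3.14, 3.14, 3.14, 3.14, 3.14].

## Interface

Orientations are given as [roll, pitch, yaw] about the fixed x, y, z axes, in that order (R = Rz(yaw) Ry(pitch) Rx(roll)).
In Python, from cell import ctrl gives the robot as it stands. The module is installed in compiled form; this text tells all that it offers.
- The arm moves only by the tool play_rows, never from a script. Its argument "rows" is a list of rows, each a list of 3 entries, a list of its own where there are three numbers: the opening, from 0 (shut) to 1 (fully open), then the shift along the tool's x, y, z in cm, then the turn, a rotation vector about the tool's x, y, z in degrees. A call has exactly 8 rows; each row shifts and turns the commanded pose from where the row before left it, along the tool's axes as they then stand; what a row does not reach is not made up. A row lasts 1/10 s, in which the tool goes at most 50 mm and 8.59 degrees, less where a joint would pass 70% of its speed; a pose out of reach is approached as far as the arm can. A call with a gripper value outside its range is refused whole. The fingers move at their own pace and stop on an object; the grip force is fixed at half the most. Time passes only in rows, so rows that do not move let the fingers close, or fill a call up. It gives the time, the measured TCP pose, the force and the opening at its end, in the units of the state.
- ctrl.read_state(): the state, without advancing time (a new reading comes with each control period).
- ctrl.get_image(name): name is "scene" or "top"; returns a dict with "img" (400x640x3 uint8, red, green, blue), "fx", "fy", "cx", "cy" (pixels), "extrinsics" (4x4, takes a point from camera to world coordinates). Camera axes: x right, y up, looking along -z (the intrinsics and any distortion apply to the point x, -y, -z); pixel columns grow to the right and rows downward; lengths in mm; the calibration is good to about 2 mm. A picture is of the moment at which its call begins. There is no depth.
- ctrl.finish_job(): hands the job in, once; it reports no verdict.
Trained networks look in a picture, given as the dict that the camera call returned (one of the last four; its "shot" number tells which), for a name from the list of things; names that differ only in an ending like _2 or _b are one class to them, and where a whole thing is asked for, a point or a joint stands for the part that bears it (a point fixed in the world has none). Each returns a list of dicts, best first, with "conf" (0 to 1); they miss things now and then, are a little off and sometimes report something else, mostly with a low value. They report only what shows in the picture. A call takes as long as a camera call. They do not tell look-alikes from the thing itself.
- ctrl.regions_of(picture, thing): "pixels" (400x640 bool, what is visible of it) and "centre" ([column, row] as shares, 0 to 1, of the picture: columns of its width, rows of its height, amid what is visible of it).
- ctrl.mark_of(picture, thing): "centre" ([column, row] as shares, 0 to 1, of the picture: columns of its width, rows of its height: a listed point, or the origin of a listed thing).
The state is a dict: "clock": time; "qpos": joint angles; "qd": joint speeds; "tau": joint torques, N m; "eef_pos": TCP position; "tool_rot": TCP orientation; "force": force on the tool from outside, world axes, zero at the start; "torque": the same for the moment, N m; "width": finger opening in mm.
Only numpy, scipy, OpenCV 4.12 (cv2) and the standard library are available. Lean on these libraries where they do the work, as an engineer would, in place of code of your own. Each camera call takes 0.05 s, during which the arm holds its last target.

## Working session

There is one attempt and no reset: what is moved stays moved. The work goes in short steps, Python scripts to look and compute and a tool call to move; the robot and the scene stay as the last step left them, time stands still between calls to the robot, and variables do not carry over. Pictures are saved under pics/ and viewed, and the job is handed in when it is done.

Besides the shell and the picture viewer there is one more tool, called after "Call:" by a JSON object that holds its "op" and its "data". play_rows: Moves the arm, as the interface text tells. Its arguments: {"type":"object","properties":{"rows":{"type":"array","items":{"type":"array"}}},"required":["rows"]}

```bash
mkdir -p pics; cat > h.py <<'E'
import numpy as np, cv2
from cell import ctrl
def shot(name,fn):
    p=ctrl.get_image(name); cv2.imwrite('pics/'+fn,p['img'][:,:,::-1]); return p
E
python3 - <<'E'
from h import *
s=ctrl.read_state(); print({k:np.round(v,3) for k,v in s.items()}, ctrl.grip_depth)
for n in ['scene','top']:
    p=shot(n,n+'0.png'); print(n,p['fx'],p['fy'],p['cx'],p['cy'],[k for k in p.keys()]); print(np.round(p['extrinsics'],4))
    for t in ['cradle','block_face','pack','clamp','clamp_pivot','clamp_tip','spare_pack','carton','driver']:
        for m in ctrl.mark_of(p,t)[:3]: print(t,round(m['conf'],2),np.round(np.array(m['centre'])*[640,400],1))
E
```

```text
{'clock': np.float64(0.0), 'qpos': array([-1.243,  0.629,  0.038,  1.518, -0.027,  0.996, -0.02 ]), 'qd': array([-0.001, -0.001, -0.001,  0.   ,  0.   , -0.001,  0.001]), 'tau': array([ 1.0000e-03, -5.6339e+01,  1.2270e+00, -1.9344e+01,  1.1000e-02,
        1.1000e-02, -0.0000e+00]), 'eef_pos': array([249.159, 599.681, 230.391]), 'tool_rot': array([-1.571,  0.002,  1.177]), 'force': array([0.57 , 1.052, 0.289]), 'torque': array([ 0.038, -0.035, -0.02 ]), 'width': np.float64(85.5)} 18.700000000000003
scene 418.76499140825626 418.76499140825626 320.14004682838214 198.70508450645295 ['img', 'fx', 'fy', 'cx', 'cy', 'extrinsics', 'shot']
[[ 5.7720000e-01 -6.2930000e-01  5.2040000e-01  1.0910418e+03]
 [ 8.1650000e-01  4.3250000e-01 -3.8260000e-01 -3.4061940e+02]
 [ 1.5700000e-02  6.4570000e-01  7.6340000e-01  8.8857320e+02]
 [ 0.0000000e+00  0.0000000e+00  0.0000000e+00  1.0000000e+00]]
cradle 0.64 [284.6 252.6]
cradle 0.41 [365.4 224.3]
block_face 0.65 [286.3 264.1]
pack 0.97 [281.1 244.6]
pack 0.86 [257.6 191.5]
pack 0.82 [223.  216.9]Traceback (most recent call last):
  File "<stdin>", line 6, in <module>
ValueError: it knows: block_face, carton, clamp_pivot, clamp_tip, cradle, driver, pack, spare_pack
```

```bash
python3 - <<'E'
from h import *
for n in ['scene','top']:
    p=shot(n,n+'1.png'); 
    if n=='top':print(n,p['fx'],p['fy'],p['cx'],p['cy']); print(np.round(p['extrinsics'],4))
    np.save(n+'.npy',p['extrinsics'])
    for t in ['cradle','block_face','pack','clamp_pivot','clamp_tip','spare_pack','carton','driver']:
        for m in ctrl.mark_of(p,t)[:4]: print(t,round(m['conf'],2),np.round(np.array(m['centre'])*[640,400],1))
E
```

```text
cradle 0.89 [282.  253.5]
block_face 0.61 [287.4 263.4]
pack 0.82 [280.3 243.4]
pack 0.66 [255.2 193. ]
clamp_pivot 0.94 [306.3 248.7]
clamp_tip 0.78 [329.9 223.5]
carton 0.56 [236.7 318.8]
carton 0.55 [284.8 252.8]
driver 0.92 [364.1 223.4]
top 419.9242805950935 419.9242805950935 315.48472553333966 205.87254726186674
[[ 2.1700000e-02  9.8460000e-01 -1.7340000e-01  4.1366160e+02]
 [-9.9910000e-01  2.7600000e-02  3.1400000e-02  7.7323000e+01]
 [ 3.5700000e-02  1.7260000e-01  9.8440000e-01  1.0552947e+03]
 [ 0.0000000e+00  0.0000000e+00  0.0000000e+00  1.0000000e+00]]
cradle 0.88 [361.5 213.2]
pack 0.95 [393.  294.6]
pack 0.85 [358.2 220.7]
clamp_pivot 0.59 [347.5 191. ]
clamp_tip 0.74 [328.6 178.6]
spare_pack 0.91 [424.1 239.3]
spare_pack 0.42 [325.8 178.8]
carton 0.77 [435.1 184. ]
driver 0.84 [274.7 191.8]
```

View pics/scene1.png

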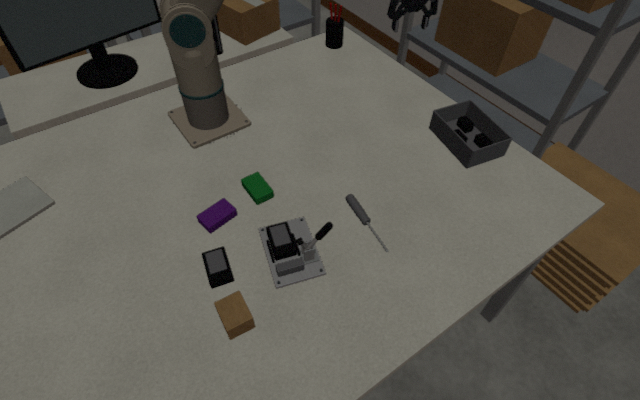

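View pics/top1.png

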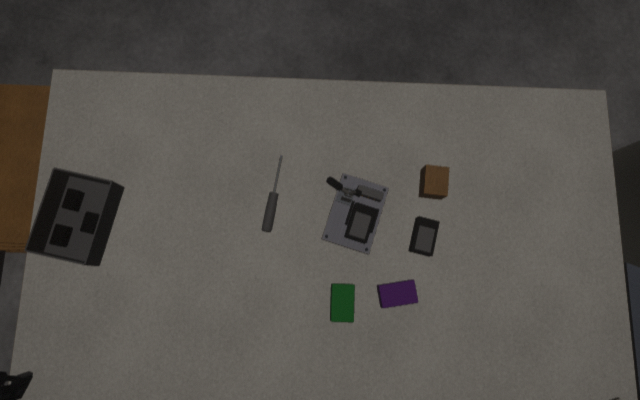

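The scene view shows the cradle at about (290,252), with the pack in it, the clamp handle tip at (327,230), the green and purple decoys behind and the driver to the right. In the top view the cradle is at (355,215), the handle at (334,183), the driver at (272,195), the spare pack at (424,236) and the carton at (435,181). I'll zoom in on both.

```bash
python3 - <<'E'
import cv2
a=cv2.imread('pics/top1.png')[160:270,305:405]; b=cv2.imread('pics/scene1.png')[205:295,245:345]
for n,i in (('zt',a),('zs',b)):
    i=cv2.convertScaleAbs(i,alpha=1.8); cv2.imwrite(f'pics/{n}.png',cv2.resize(i,None,fx=5.4,fy=5.4,interpolation=cv2.INTER_CUBIC))
E
```

```text
(no output)
```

View pics/zt.png

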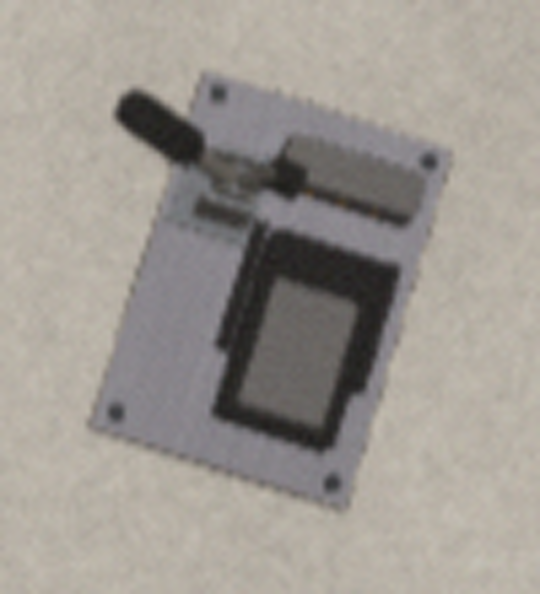

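View pics/zs.png

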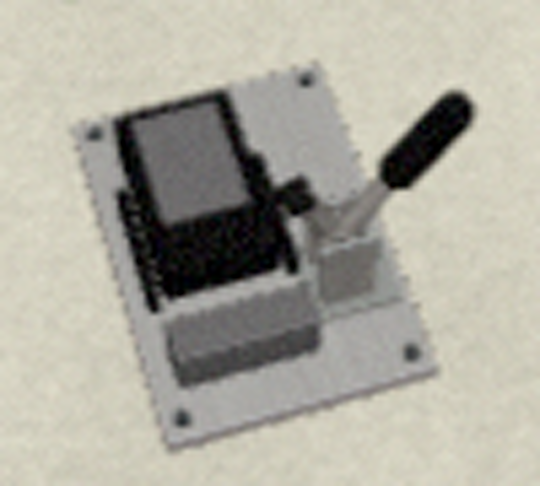

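```bash
cat >> h.py <<'E'
K={'scene':(418.765,320.14,198.705),'top':(419.924,315.485,205.873)}
E_={n:np.load(n+'.npy') for n in K}
def proj(n,P):
    f,cx,cy=K[n]; E=E_[n]; q=(np.atleast_2d(P)-E[:3,3])@E[:3,:3]
    return np.c_[cx+f*q[:,0]/-q[:,2], cy-f*q[:,1]/-q[:,2]]
def ray(n,uv,z):
    f,cx,cy=K[n];E=E_[n]; d=E[:3,:3]@np.array([(uv[0]-cx)/f,-(uv[1]-cy)/f,-1]); return E[:3,3]+d*(z-E[2,3])/d[2]
def c2w(c,P):
    P=np.atleast_2d(P); x,y,a=c[:3]; R=np.array([[np.cos(a),-np.sin(a)],[np.sin(a),np.cos(a)]])
    return np.c_[P[:,:2]@R.T+[x,y],P[:,2]]
E
python3 - <<'E'
from h import *
from scipy.optimize import least_squares
un=lambda a,o:np.array(o)+(np.array(a,float)+.5)/5.4-.5
T=un([(205,72),(452,150),(345,508),(92,430)],(305,160)); Tc=[(90,80),(90,-45),(-90,-45),(-90,80)]
S=un([(72,130),(322,66),(438,368),(166,440)],(245,205)); Sc=[(-90,-45),(-90,80),(90,80),(90,-45)]
P=lambda c,z:np.c_[np.array(c,float),np.full(len(c),z)]
def f(c,w):
    r=[]
    if 't' in w: r.append(proj('top',c2w(c,P(Tc,c[3])))-T)
    if 's' in w: r.append(proj('scene',c2w(c,P(Sc,c[3])))-S)
    return np.concatenate(r).ravel()
for w in ['t','s','ts']:
    g=lambda c: f(np.r_[c,10] if len(w)==1 else c,w)
    s=least_squares(g,[500,0,-.2]+([10] if len(w)==2 else [])); print(w,np.round(s.x,3),np.round(s.fun,1))
np.save('cr.npy',s.x[:3]); c=s.x[:3]
# pack corners
def inv(p):
    a=c[2]; d=p[:2]-c[:2]; return np.round([d@[np.cos(a),np.sin(a)],d@[-np.sin(a),np.cos(a)]],1)
for q in [(215,412),(325,452),(398,265),(272,232)]: print('top pack',inv(ray('top',un(q,(305,160)),38)))
for q in [(118,115),(230,92),(165,225),(268,205)]: print('scene pack',inv(ray('scene',un(q,(245,205)),38)))
# handle tip end: check
end=[(33,50+97*np.sin(.65),46+97*np.cos(.65))]
for n,o in (('top',(305,160)),('scene',(245,205))):
    for q in [(33,0+50,46),(33,103,116),(33,50+97*np.sin(.65),46+97*np.cos(.65)),(45,33,36),(45,-33,36)]:
        print(n,q,np.round((proj(n,c2w(c,[q]))[0]-o+.5)*5.4-.5))
print(c2w(c,[(33,103,116),(0,0,0),(-90,0,25)]))
E
```

```text
t [ 5.77959e+02 -7.41250e+01 -2.86000e-01] [-0.4 -0.4  0.3 -0.2  0.5  0.7 -0.5 -0.2]
s [ 5.8031e+02 -7.3126e+01 -2.9500e-01] [-0.1 -1.  -0.1 -0.7  0.3  0.1 -0.1  1.2]
ts [ 5.78611e+02 -7.33860e+01 -2.90000e-01  7.15200e+00] [-0.6 -0.5 -0.  -0.1 -0.1  0.5 -0.9 -0.5 -0.5 -0.6 -0.8 -0.5 -0.1  0.
 -0.3  1.3]
top pack [-68.8  27.7]
top pack [-70.6 -25. ]
top pack [ 21.7 -32.3]
top pack [18.3 27.2]
scene pack [-66.6 -24.1]
scene pack [-63.5  29.1]
scene pack [ -0.5 -18.9]
scene pack [ 3.4 28. ]
top (33, 50, 46) [236. 183.]
top (33, 103, 116) [136. 112.]
top (33, np.float64(108.70308135639584), np.float64(123.22012845925842)) [124. 104.]
top (45, 33, 36) [276. 175.]
top (45, -33, 36) [413. 219.]
scene (33, 50, 46) [334. 235.]
scene (33, 103, 116) [451. 111.]
scene (33, np.float64(108.70308135639584), np.float64(123.22012845925842)) [465.  97.]
scene (45, 33, 36) [305. 279.]
scene (45, -33, 36) [160. 319.]
[[639.6747089   15.88470122 116.        ]
 [578.61080775 -73.38567447   0.        ]
 [492.36562318 -47.66081998  25.        ]]
```

```bash
cat >> h.py <<'E'
from scipy.spatial.transform import Rotation as Ro
cr=np.load('cr.npy')
def tell(tgt=None):
    s=ctrl.read_state(); R=Ro.from_euler('xyz',s['tool_rot']).as_matrix(); p=np.array(s['eef_pos'])
    a=cr[2]; d=p[:2]-cr[:2]; ca,sa=np.cos(a),np.sin(a)
    print('t',round(float(s['clock']),2),'cradle',np.round([d@[ca,sa],d@[-sa,ca],p[2]],1),'rot',np.round(s['tool_rot'],3),'F cr',np.round([s['force'][:2]@[ca,sa],s['force'][:2]@[-sa,ca],s['force'][2]],1),'w',round(float(s['width']),1))
    Rg=Ro.from_euler('xyz',[-np.pi/2,0,a+np.pi/2]).as_matrix()
    print('rotvec deg',np.round(np.degrees(Ro.from_matrix(R.T@Rg).as_rotvec()),2))
    if tgt is not None: print('shift cm (after turn)',np.round(Rg.T@(c2w(cr,[tgt])[0]-p)/10,2))
E
python3 -c "
from h import *
tell((-105,0,200))"
```

```text
t 1.1 cradle [-508.   551.4  231.3] rot [-1.571 -0.     1.177] F cr [-0.5 -0.3  0.2] w 85.6
rotvec deg [ 0.   -5.95  0.  ]
shift cm (after turn) [-55.14   3.13 -40.3 ]
```

Call:
{"op": "play_rows", "data": {"rows": [[0, [0, 0, 0], [0, -5.95, 0]], [0, [-3.9, 0.2, -2.8], [0, 0, 0]], [0, [-3.9, 0.2, -2.8], [0, 0, 0]], [0, [-3.9, 0.2, -2.8], [0, 0, 0]], [0, [-3.9, 0.2, -2.8], [0, 0, 0]], [0, [-3.9, 0.2, -2.8], [0, 0, 0]], [0, [-3.9, 0.2, -2.8], [0, 0, 0]], [0, [-3.9, 0.2, -2.8], [0, 0, 0]]]}}

```text
clock: 1.9
eef_pos: [359.7, 280.9, 217.6]
tool_rot: [-1.571, -0.001, 1.281]
force: [1.0, 0.8, 0.5]
width: 0.1
```

Call:
{"op": "play_rows", "data": {"rows": [[0, [-3.9, 0.2, -2.8], [0, 0, 0]], [0, [-3.9, 0.2, -2.8], [0, 0, 0]], [0, [-3.9, 0.2, -2.8], [0, 0, 0]], [0, [-3.9, 0.2, -2.8], [0, 0, 0]], [0, [-3.9, 0.2, -2.8], [0, 0, 0]], [0, [-3.9, 0.2, -2.8], [0, 0, 0]], [0, [-3.9, 0.2, -2.8], [0, 0, 0]], [0, [0, 0, 0], [0, 0, 0]]]}}

```text
clock: 2.7
eef_pos: [470.8, -42.8, 203.5]
tool_rot: [-1.575, 0.003, 1.269]
force: [1.1, -0.2, -0.1]
width: 0.1
```

```bash
python3 -c "
from h import *
tell((-105,0,24))"
```

```text
t 2.7 cradle [-112.    -1.5  203.5] rot [-1.575  0.003  1.269] F cr [ 1.1  0.1 -0.1] w 0.1
rotvec deg [ 0.21 -0.67 -0.17]
shift cm (after turn) [ 0.15 17.95 -0.7 ]
```

Call:
{"op": "play_rows", "data": {"rows": [[0, [0, 4, 0], [0, 0, 0]], [0, [0, 4, 0], [0, 0, 0]], [0, [0, 4, 0], [0, 0, 0]], [0, [0, 3, 0], [0, 0, 0]], [0, [0, 2, 0], [0, 0, 0]], [0, [0, 0.8, 0], [0, 0, 0]], [0, [0, 0, 0], [0, 0, 0]], [0, [0, 0, 0], [0, 0, 0]]]}}

```text
clock: 3.5
eef_pos: [469.5, -34.9, 26.0]
tool_rot: [-1.572, -0.0, 1.281]
force: [0.1, -0.7, 0.5]
width: -0.2
```

```bash
python3 - <<'E'
from h import *
tell((-82,0,24))
for n in ('top','scene'):
    p=shot(n,n+'2.png')
a=cv2.imread('pics/top2.png')[160:270,305:405]; b=cv2.imread('pics/scene2.png')[190:290,245:345]
i=np.hstack([cv2.resize(cv2.convertScaleAbs(x,alpha=1.8),(400,440 if x is a else 400),interpolation=cv2.INTER_CUBIC)[:400] for x in (a,b)])
cv2.imwrite('pics/z2.png',i)
E
```

```text
t 3.5 cradle [-115.5    5.7   26. ] rot [-1.572 -0.     1.281] F cr [ 0.2 -0.6  0.5] w -0.2
rotvec deg [0.07 0.   0.02]
shift cm (after turn) [-0.57  0.2  -3.35]
```

View pics/z2.png

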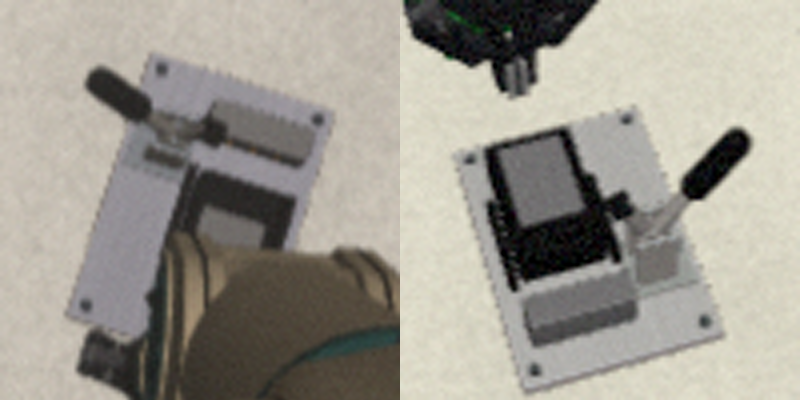

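Call:
{"op": "play_rows", "data": {"rows": [[0, [-0.3, 0.1, -1.2], [0, 0, 0]], [0, [-0.3, 0.1, -1.2], [0, 0, 0]], [0, [0, 0, -0.8], [0, 0, 0]], [0, [0, 0, -0.4], [0, 0, 0]], [0, [0, 0, -0.4], [0, 0, 0]], [0, [0, 0, -0.4], [0, 0, 0]], [0, [0, 0, -0.2], [0, 0, 0]], [0, [0, 0, 0], [0, 0, 0]]]}}

```text
clock: 4.4
eef_pos: [511.8, -54.0, 23.2]
tool_rot: [-1.572, -0.0, 1.281]
force: [-0.1, -0.5, -0.2]
width: -0.0
```

```bash
python3 -c "
from h import *
tell((-58,0,24))"
```

```text
t 4.4 cradle [-69.6  -0.5  23.2] rot [-1.572 -0.     1.281] F cr [ 0.1 -0.5 -0.2] w -0.0
rotvec deg [ 0.04 -0.    0.01]
shift cm (after turn) [ 0.05 -0.08 -1.16]
```

Call:
{"op": "play_rows", "data": {"rows": [[0, [0, 0, -0.2], [0, 0, 0]], [0, [0, 0, -0.2], [0, 0, 0]], [0, [0, 0, -0.2], [0, 0, 0]], [0, [0, 0, -0.2], [0, 0, 0]], [0, [0, 0, -0.1], [0, 0, 0]], [0, [0, 0, -0.1], [0, 0, 0]], [0, [0, 0, -0.1], [0, 0, 0]], [0, [0, 0, -0.1], [0, 0, 0]]]}}

```text
clock: 5.2
eef_pos: [522.9, -57.4, 23.3]
tool_rot: [-1.571, -0.0, 1.281]
force: [-0.8, 0.5, -0.6]
width: -0.1
```

```bash
python3 - <<'E'
from h import *
tell((-58,0,24))
p=shot('scene','s3.png')
b=cv2.imread('pics/s3.png')[190:290,245:345]
cv2.imwrite('pics/z3.png',cv2.resize(cv2.convertScaleAbs(b,alpha=1.8),(560,560),interpolation=cv2.INTER_CUBIC))
E
```

```text
t 5.2 cradle [-58.   -0.6  23.3] rot [-1.571 -0.     1.281] F cr [-0.9  0.3 -0.6] w -0.1
rotvec deg [ 0. -0.  0.]
shift cm (after turn) [ 0.06 -0.07 -0.  ]
```

View pics/z3.png

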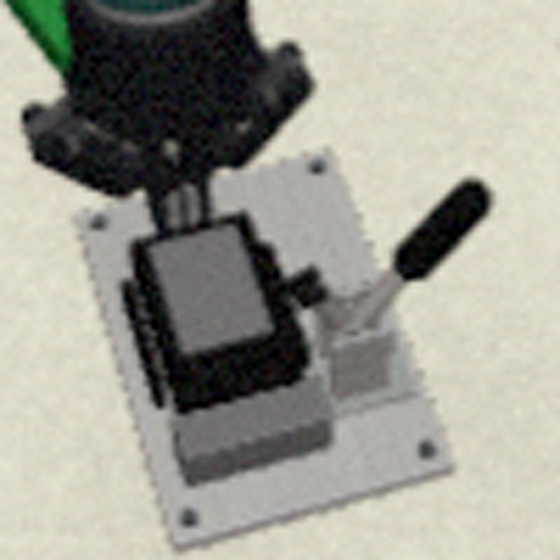

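The pack has moved up close to the block, which spans zoom rows 385-480, but there is no contact force yet. I'll keep creeping forward.

Call:
{"op": "play_rows", "data": {"rows": [[0, [0, 0, -0.1], [0, 0, 0]], [0, [0, 0, -0.1], [0, 0, 0]], [0, [0, 0, 0], [0, 0, 0]], [0, [0, 0, -0.05], [0, 0, 0]], [0, [0, 0, 0], [0, 0, 0]], [0, [0, 0, -0.05], [0, 0, 0]], [0, [0, 0, 0], [0, 0, 0]], [0, [0, 0, 0], [0, 0, 0]]]}}

```text
clock: 6.05
eef_pos: [525.7, -58.2, 23.3]
tool_rot: [-1.571, -0.0, 1.281]
force: [-1.4, 0.5, 0.8]
width: -0.0
```

```bash
python3 -c "
from h import *
tell()"
```

```text
t 6.05 cradle [-55.1  -0.6  23.3] rot [-1.571 -0.     1.281] F cr [-1.5  0.1  0.8] w -0.0
rotvec deg [ 0. -0.  0.]
```

Call:
{"op": "play_rows", "data": {"rows": [[0, [0, 0, -0.1], [0, 0, 0]], [0, [0, 0, 0], [0, 0, 0]], [0, [0, 0, -0.1], [0, 0, 0]], [0, [0, 0, 0], [0, 0, 0]], [0, [0, 0, -0.05], [0, 0, 0]], [0, [0, 0, 0], [0, 0, 0]], [0, [0, 0, 0], [0, 0, 0]], [0, [0, 0, 0], [0, 0, 0]]]}}

```text
clock: 6.85
eef_pos: [525.7, -58.3, 23.1]
tool_rot: [-1.566, 0.0, 1.281]
force: [-7.6, 1.7, 5.8]
width: -0.0
```

```bash
python3 -c "
from h import *
tell()"
```

```text
t 6.85 cradle [-55.1  -0.7  23.1] rot [-1.566  0.     1.281] F cr [-7.7 -0.5  5.8] w -0.0
rotvec deg [-0.27  0.01 -0.03]
```

Call:
{"op": "play_rows", "data": {"rows": [[0, [0, 0, -0.1], [0, 0, 0]], [0, [0, 0, -0.1], [0, 0, 0]], [0, [0, 0, -0.1], [0, 0, 0]], [0, [0, 0, 0], [0, 0, 0]], [0, [0, 0, 0], [0, 0, 0]], [0, [0, 0, 0], [0, 0, 0]], [0, [0, 0, 0], [0, 0, 0]], [0, [0, 0, 0], [0, 0, 0]]]}}

```text
clock: 7.65
eef_pos: [525.7, -58.3, 22.8]
tool_rot: [-1.561, 0.001, 1.282]
force: [-10.9, 4.5, 7.9]
width: -0.1
```

```bash
python3 - <<'E'
from h import *
tell()
p=shot('scene','s4.png')
b=cv2.imread('pics/s4.png')[190:290,245:345]
cv2.imwrite('pics/z4.png',cv2.resize(cv2.convertScaleAbs(b,alpha=1.8),(560,560),interpolation=cv2.INTER_CUBIC))
E
```

```text
t 7.65 cradle [-55.   -0.7  22.8] rot [-1.561e+00  1.000e-03  1.282e+00] F cr [-11.8   1.2   7.9] w -0.1
rotvec deg [-0.59  0.04 -0.06]
```

View pics/z4.png

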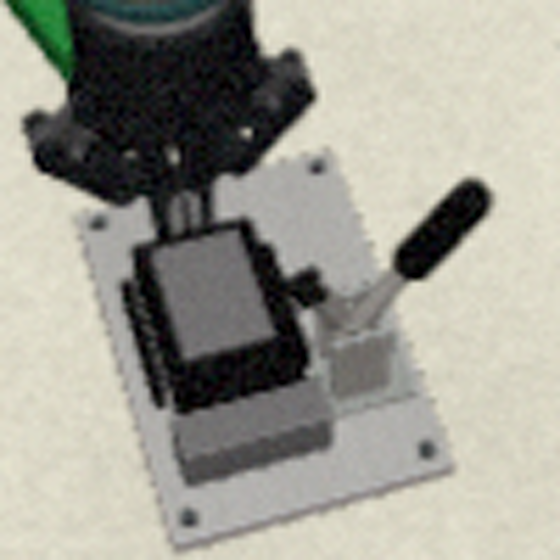

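```bash
python3 - <<'E'
from h import *
b=cv2.imread('pics/z4.png')
for q in [(45,28,38),(45,-28,38),(-45,28,38),(-45,-28,38),(45,33,36),(45,-33,36),(67,33,36),(67,-33,36)]:
    u=(proj('scene',c2w(cr,[q]))[0]-[245,190]+.5)*5.6-.5; print(q,np.round(u))
    cv2.circle(b,tuple(int(x) for x in u),3,(0,0,255) if q[2]==38 else (0,255,0),-1)
cv2.imwrite('pics/z4b.png',b)
E
```

```text
(45, 28, 38) [305. 374.]
(45, -28, 38) [178. 409.]
(-45, 28, 38) [247. 211.]
(-45, -28, 38) [126. 243.]
(45, 33, 36) [317. 373.]
(45, -33, 36) [166. 415.]
(67, 33, 36) [332. 416.]
(67, -33, 36) [180. 459.]
```

View pics/z4b.png

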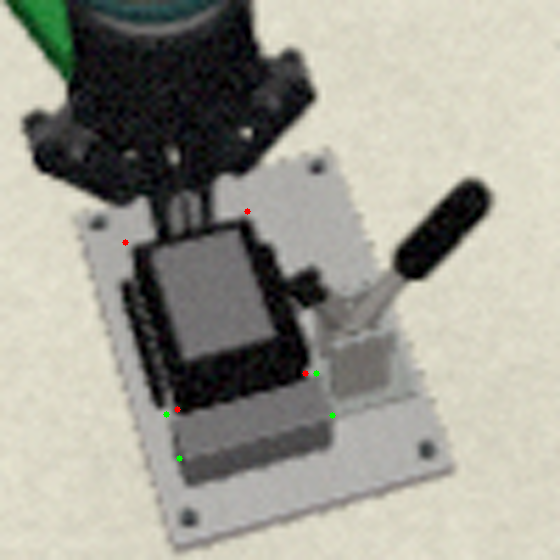

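Call:
{"op": "play_rows", "data": {"rows": [[0, [0, 0, 1], [0, 0, 0]], [0, [0, 0, 2.5], [0, 0, 0]], [0, [0, -3, 0], [0, 0, 0]], [0, [0, -4.5, 0], [0, 0, 0]], [0, [2.5, -4, 0], [0, 0, 0]], [0, [4.5, -2, 0], [0, 0, 0]], [0, [4.5, 0, 0], [0, 0, 0]], [0, [4, 0, 0], [0, 0, 0]]]}}

```text
clock: 8.5
eef_pos: [544.6, 101.2, 160.1]
tool_rot: [-1.577, -0.004, 1.281]
force: [1.0, 0.1, -0.0]
width: 0.1
```

```bash
python3 - <<'E'
from h import *
tell((33,150,115))
p=shot('scene','s5.png')
b=cv2.imread('pics/s5.png')[190:290,245:345]
cv2.imwrite('pics/z5.png',cv2.resize(cv2.convertScaleAbs(b,alpha=1.8),(560,560),interpolation=cv2.INTER_CUBIC))
E
```

```text
t 8.5 cradle [-82.5 157.6 160.1] rot [-1.577 -0.004  1.281] F cr [ 0.9  0.4 -0. ] w 0.1
rotvec deg [0.36 0.   0.2 ]
shift cm (after turn) [ -0.76   4.51 -11.55]
```

View pics/z5.png

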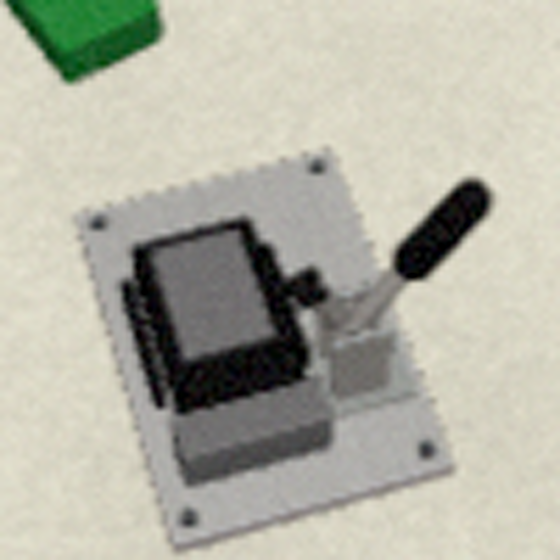

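The pack stayed against the block, with its edge at zoom (178,409)-(305,374). Next I'll move to the +y side of the handle.

Call:
{"op": "play_rows", "data": {"rows": [[0, [-0.5, 0, -3], [0, 0, 0]], [0, [-0.5, 0.5, -4.5], [0, 0, 0]], [0, [0, 2, -4], [0, 0, 0]], [0, [0, 2, 0], [0, 0, 0]], [0, [0, 0, 0], [0, 0, 0]], [0, [0, 0, 0], [0, 0, 0]], [0, [0, 0, 0], [0, 0, 0]], [0, [0, 0, 0], [0, 0, 0]]]}}

```text
clock: 9.35
eef_pos: [649.5, 56.9, 114.8]
tool_rot: [-1.573, -0.001, 1.282]
force: [0.3, -0.1, -0.9]
width: 0.0
```

```bash
python3 - <<'E'
from h import *
tell((33,135,115))
p=shot('scene','s6.png')
b=cv2.imread('pics/s6.png')[180:290,245:365]
cv2.imwrite('pics/z6.png',cv2.resize(cv2.convertScaleAbs(b,alpha=1.8),None,fx=5,fy=5,interpolation=cv2.INTER_CUBIC))
E
```

```text
t 9.35 cradle [ 30.7 145.1 114.8] rot [-1.573e+00 -1.000e-03  1.282e+00] F cr [ 0.3 -0.  -0.9] w 0.0
rotvec deg [0.12 0.04 0.06]
shift cm (after turn) [-1.01 -0.02 -0.23]
```

View pics/z6.png

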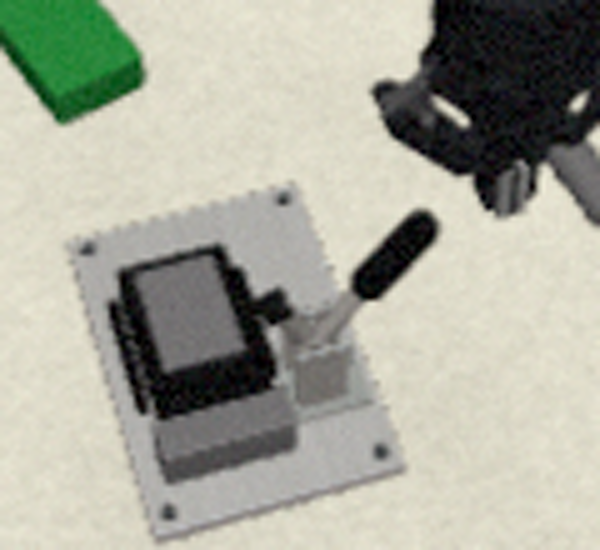

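Call:
{"op": "play_rows", "data": {"rows": [[0, [-1, 0, -0.2], [0, 0, 0]], [0, [-1, 0, 0], [0, 0, 0]], [0, [-0.7, 0, 0], [0, 0, 0]], [0, [-0.7, -0.1, 0], [0, 0, 0]], [0, [-0.7, -0.1, 0], [0, 0, 0]], [0, [-0.7, -0.1, 0], [0, 0, 0]], [0, [-0.5, -0.1, 0], [0, 0, 0]], [0, [0, 0, 0], [0, 0, 0]]]}}

```text
clock: 10.2
eef_pos: [640.1, 16.4, 123.8]
tool_rot: [-1.577, -0.018, 1.286]
force: [-3.7, 20.3, 28.9]
width: -0.1
```

```bash
python3 - <<'E'
from h import *
tell((33,65,122))
p=shot('scene','s7.png')
b=cv2.imread('pics/s7.png')[180:290,245:365]
cv2.imwrite('pics/z7.png',cv2.resize(cv2.convertScaleAbs(b,alpha=1.8),None,fx=5,fy=5,interpolation=cv2.INTER_CUBIC))
E
```

```text
t 10.2 cradle [ 33.3 103.6 123.8] rot [-1.577 -0.018  1.286] F cr [-9.3 18.4 28.9] w -0.1
rotvec deg [0.36 0.28 1.01]
shift cm (after turn) [-3.86  0.18  0.03]
```

View pics/z7.png

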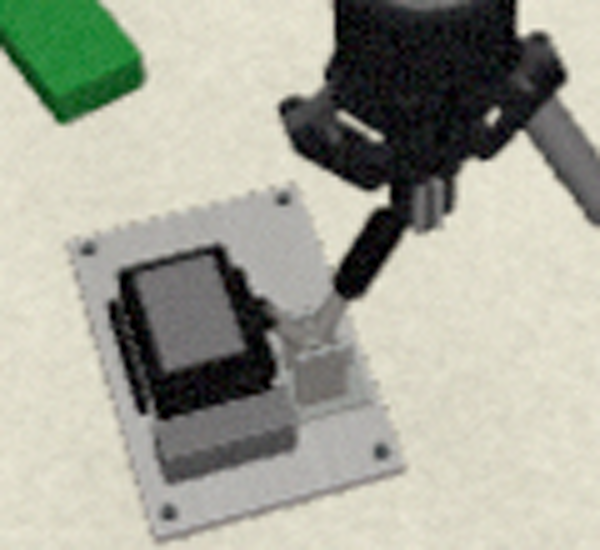

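Call:
{"op": "play_rows", "data": {"rows": [[0, [1, 0, 0], [0, 0, 0]], [0, [2, 0, 0], [0, 0, 0]], [0, [2, 0, 0], [0, 0, 0]], [0, [0, 0, 0], [0, 8.5, 0]], [0, [0, 0, 0], [0, 8.5, 0]], [0, [0, 0, 0], [0, 8.5, 0]], [0, [0, 0, 0], [0, 8.5, 0]], [0, [0, 0, 0], [0, 8.5, 0]]]}}

```text
clock: 11.05
eef_pos: [649.8, 52.1, 116.9]
tool_rot: [-1.571, 0.001, 0.532]
force: [0.2, 0.8, -0.2]
width: 0.1
```

```bash
python3 - <<'E'
from h import *
tell(); print(np.round(ctrl.read_state()['qpos'],2))
E
```

```text
t 11.05 cradle [ 32.4 140.6 116.9] rot [-1.571e+00  1.000e-03  5.320e-01] F cr [-0.   0.8 -0.2] w 0.1
rotvec deg [-1.00e-02 -4.29e+01 -7.00e-02]
[-0.28  0.78  0.27  1.62 -0.27  0.78  0.64]
```

Call:
{"op": "play_rows", "data": {"rows": [[0, [0, 0, 0], [0, 8.5, 0]], [0, [0, 0, 0], [0, 8.5, 0]], [0, [0, 0, 0], [0, 8.5, 0]], [0, [0, 0, 0], [0, 8.5, 0]], [0, [0, 0, 0], [0, 8.5, 0]], [0, [0, 0, 0], [0, 5, 0]], [0, [0, 0, 0], [0, 0, 0]], [0, [0, 0, 0], [0, 0, 0]]]}}

```text
clock: 11.85
eef_pos: [649.9, 52.5, 117.0]
tool_rot: [-1.572, 0.0, -0.288]
force: [0.8, -0.3, -1.1]
width: -0.3
```

```bash
python3 - <<'E'
from h import *
tell(); print(np.round(ctrl.read_state()['qpos'],2))
p=shot('scene','s8.png')
b=cv2.imread('pics/s8.png')[160:290,245:385]
cv2.imwrite('pics/z8.png',cv2.resize(cv2.convertScaleAbs(b,alpha=1.8),None,fx=4.5,fy=4.5,interpolation=cv2.INTER_CUBIC))
E
```

```text
t 11.85 cradle [ 32.3 141.1 117. ] rot [-1.572  0.    -0.288] F cr [ 0.8 -0.  -1.1] w -0.3
rotvec deg [ 1.000e-02 -8.989e+01 -5.000e-02]
[-0.4   0.82  0.49  1.62 -0.49  0.83  0.  ]
```

View pics/z8.png

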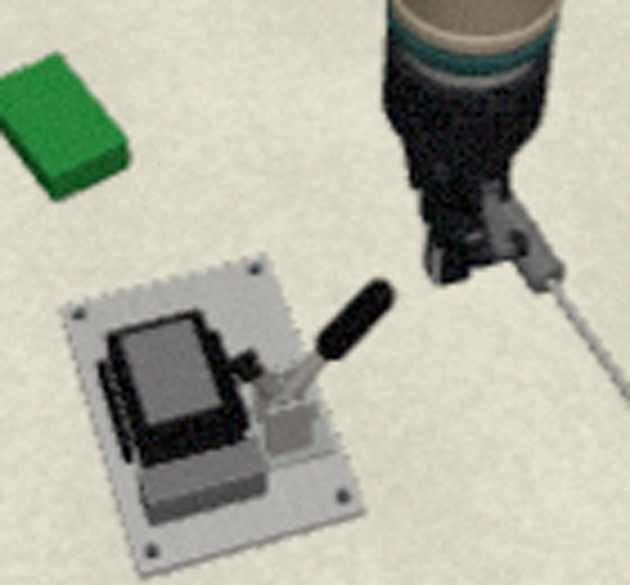

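Call:
{"op": "play_rows", "data": {"rows": [[0, [0, 0, -1], [0, 0, 0]], [0, [0, 0, -0.7], [0, 0, 0]], [0, [0, 0, -0.5], [0, 0, 0]], [0, [0, 0, -0.5], [0, 0, 0]], [0, [0, -0.1, -0.5], [0, 0, 0]], [0, [0, 0, 0], [0, 0, 0]], [0, [0, 0, 0], [0, 0, 0]], [0, [0, 0, 0], [0, 0, 0]]]}}

```text
clock: 12.7
eef_pos: [643.2, 28.8, 120.3]
tool_rot: [-1.561, -0.002, -0.286]
force: [1.3, 11.9, 9.0]
width: 0.1
```

```bash
python3 - <<'E'
from h import *
tell()
p=shot('scene','s9.png')
b=cv2.imread('pics/s9.png')[160:290,245:385]
cv2.imwrite('pics/z9.png',cv2.resize(cv2.convertScaleAbs(b,alpha=1.8),None,fx=4.5,fy=4.5,interpolation=cv2.INTER_CUBIC))
E
```

```text
t 12.7 cradle [ 32.7 116.3 120.3] rot [-1.561 -0.002 -0.286] F cr [-2.1 11.8  9. ] w 0.1
rotvec deg [ -0.38 -89.79   0.54]
```

View pics/z9.png

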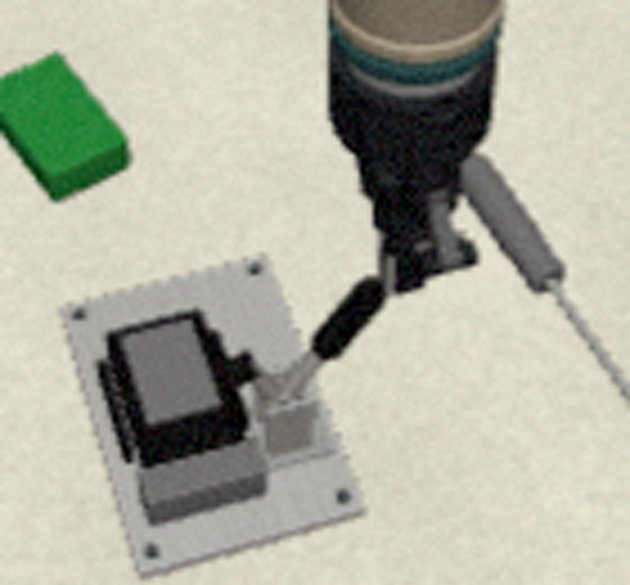

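The handle's end face locks by friction when I push straight sideways, so I'll follow the tip's arc, rising as it swings.

Call:
{"op": "play_rows", "data": {"rows": [[0, [0, -0.6, 0], [0, 0, 0]], [0, [0, -0.45, -0.5], [0, 0, 0]], [0, [0, -0.45, -0.75], [0, 0, 0]], [0, [0, -0.4, -0.8], [0, 0, 0]], [0, [0, 0, 0], [0, 0, 0]], [0, [0, 0, 0], [0, 0, 0]], [0, [0, 0, 0], [0, 0, 0]], [0, [0, 0, 0], [0, 0, 0]]]}}

```text
clock: 13.55
eef_pos: [635.0, 3.0, 136.9]
tool_rot: [-1.571, 0.001, -0.289]
force: [0.1, 0.1, 0.5]
width: 0.0
```

```bash
python3 - <<'E'
from h import *
tell()
p=shot('scene','s10.png')
b=cv2.imread('pics/s10.png')[160:290,245:385]
cv2.imwrite('pics/z10.png',cv2.resize(cv2.convertScaleAbs(b,alpha=1.8),None,fx=4.5,fy=4.5,interpolation=cv2.INTER_CUBIC))
E
```

```text
t 13.55 cradle [ 32.2  89.3 136.9] rot [-1.571e+00  1.000e-03 -2.890e-01] F cr [0.1 0.1 0.5] w 0.0
rotvec deg [-3.000e-02 -8.997e+01 -2.000e-02]
```

View pics/z10.png

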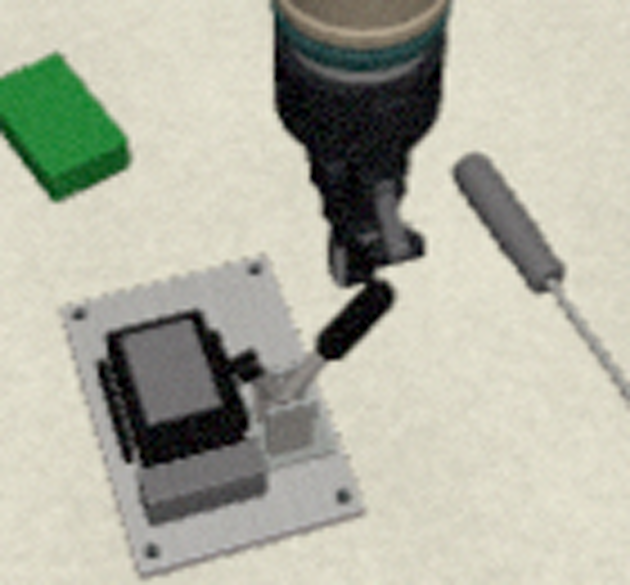

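The fingers slipped over the tip and the handle is back open, with the pack unmoved. I'll retry with the contact point lower down and follow the arc from the start.

Call:
{"op": "play_rows", "data": {"rows": [[0, [0, 0, 2.5], [0, 0, 0]], [0, [0, 0, 2.0], [0, 0, 0]], [0, [0, 1, 0], [0, 0, 0]], [0, [0, 1.7, 0], [0, 0, 0]], [0, [0, 1, 0], [0, 0, 0]], [0, [0, 0, 0], [0, 0, 0]], [0, [0, 0, 0], [0, 0, 0]], [0, [0, 0, 0], [0, 0, 0]]]}}

```text
clock: 14.4
eef_pos: [648.4, 45.1, 100.9]
tool_rot: [-1.571, -0.001, -0.29]
force: [-0.1, -0.7, 0.0]
width: 0.3
```

```bash
python3 -c "
from h import *
tell()"
```

```text
t 14.4 cradle [ 33.  133.5 100.9] rot [-1.571e+00 -1.000e-03 -2.900e-01] F cr [ 0.1 -0.7  0. ] w 0.3
rotvec deg [ 5.000e-02 -9.003e+01  6.000e-02]
```

Call:
{"op": "play_rows", "data": {"rows": [[0, [0, 0, -1], [0, 0, 0]], [0, [0, -0.35, -0.55], [0, 0, 0]], [0, [0, -0.35, -0.55], [0, 0, 0]], [0, [0, -0.4, -0.8], [0, 0, 0]], [0, [0, -0.3, -0.8], [0, 0, 0]], [0, [0, 0, 0], [0, 0, 0]], [0, [0, 0, 0], [0, 0, 0]], [0, [0, 0, 0], [0, 0, 0]]]}}

```text
clock: 15.2
eef_pos: [638.2, 10.8, 114.8]
tool_rot: [-1.57, -0.002, -0.289]
force: [1.9, 3.4, 2.6]
width: 0.1
```

```bash
python3 - <<'E'
from h import *
tell()
p=shot('scene','s11.png')
b=cv2.imread('pics/s11.png')[160:290,245:385]
cv2.imwrite('pics/z11.png',cv2.resize(cv2.convertScaleAbs(b,alpha=1.8),None,fx=4.5,fy=4.5,interpolation=cv2.INTER_CUBIC))
E
```

```text
t 15.2 cradle [ 33.   97.7 114.8] rot [-1.57  -0.002 -0.289] F cr [0.8 3.8 2.6] w 0.1
rotvec deg [ 1.000e-02 -8.998e+01  1.300e-01]
```

View pics/z11.png

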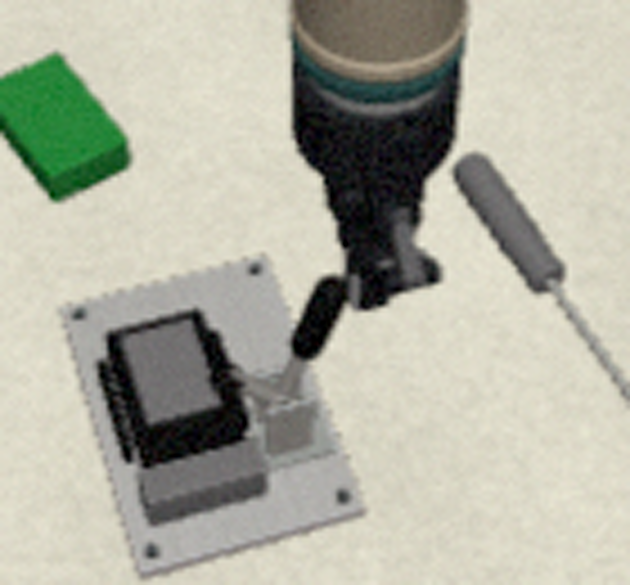

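The handle is rising, with the grip at zoom (320,315), and the force is only about 4 N. I'll carry on over the centre.

Call:
{"op": "play_rows", "data": {"rows": [[0, [0, -0.2, -0.85], [0, 0, 0]], [0, [0, -0.1, -0.85], [0, 0, 0]], [0, [0, 0, -0.85], [0, 0, 0]], [0, [0, 0, -0.7], [0, 0, 0]], [0, [0, 0, -0.6], [0, 0, 0]], [0, [0, 0, 0], [0, 0, 0]], [0, [0, 0, 0], [0, 0, 0]], [0, [0, 0, 0], [0, 0, 0]]]}}

```text
clock: 16.05
eef_pos: [626.3, -26.3, 117.1]
tool_rot: [-1.571, 0.0, -0.289]
force: [-0.2, 0.1, 0.1]
width: -0.3
```

```bash
python3 - <<'E'
from h import *
tell()
p=shot('scene','s12.png')
b=cv2.imread('pics/s12.png')[160:290,245:385]
cv2.imwrite('pics/z12.png',cv2.resize(cv2.convertScaleAbs(b,alpha=1.8),None,fx=4.5,fy=4.5,interpolation=cv2.INTER_CUBIC))
E
```

```text
t 16.05 cradle [ 32.2  58.8 117.1] rot [-1.571  0.    -0.289] F cr [-0.2  0.1  0.1] w -0.3
rotvec deg [-3.000e-02 -8.998e+01 -1.000e-02]
```

View pics/z12.png

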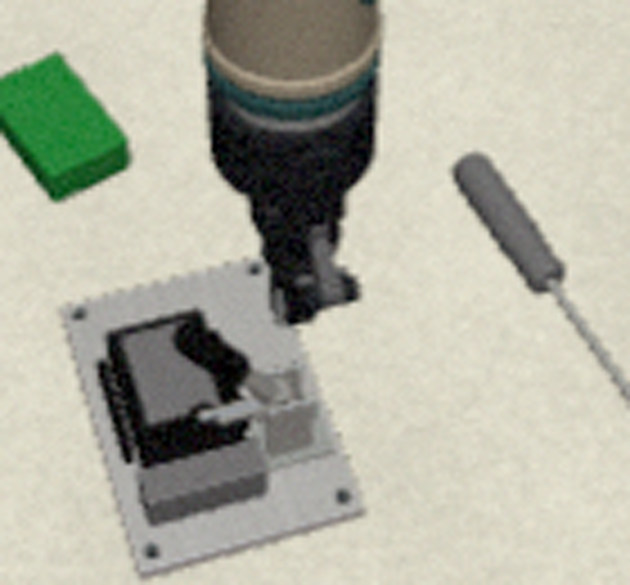

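The clamp has snapped over: the handle now leans to -y and the foot is on the pack at about zoom (205,412). I'll retreat up and to +y, then check.

Call:
{"op": "play_rows", "data": {"rows": [[0, [0, 0, 2], [0, 0, 0]], [0, [0, 0, 4], [0, 0, 0]], [0, [0, -2, 4], [0, 0, 0]], [0, [0, -4, 2], [0, 0, 0]], [0, [0, -4, 2], [0, 0, 0]], [0, [0, -2, 0], [0, 0, 0]], [0, [0, 0, 0], [0, 0, 0]], [0, [0, 0, 0], [0, 0, 0]]]}}

```text
clock: 16.9
eef_pos: [666.0, 107.5, 237.0]
tool_rot: [-1.571, 0.0, -0.29]
force: [-0.2, 0.5, -0.4]
width: 0.2
```

```bash
python3 - <<'E'
from h import *
tell()
for n,o in (('scene',(245,190)),('top',(305,160))):
    p=shot(n,n+'13.png')
    b=cv2.resize(cv2.convertScaleAbs(cv2.imread(f'pics/{n}13.png')[o[1]:o[1]+110,o[0]:o[0]+100],alpha=1.8),None,fx=4,fy=4,interpolation=cv2.INTER_CUBIC)
    for q in [(45,28,38),(45,-28,38),(-45,28,38),(-45,-28,38)]:
        u=(proj(n,c2w(cr,[q]))[0]-o+.5)*4-.5; cv2.circle(b,tuple(int(x) for x in u),2,(0,0,255),-1)
    for th in (1.2,1.32):
        u=(proj(n,c2w(cr,[(33,50+88*np.sin(.65-th),46+88*np.cos(.65-th))]))[0]-o+.5)*4-.5; cv2.circle(b,tuple(int(x) for x in u),2,(0,255,0),-1)
    cv2.imwrite(f'pics/{n}13z.png',b)
a=cv2.imread('pics/scene13z.png');b=cv2.imread('pics/top13z.png'); cv2.imwrite('pics/z13.png',np.hstack([a,b]))
E
```

```text
t 16.9 cradle [ 32.  198.4 237. ] rot [-1.571  0.    -0.29 ] F cr [-0.4  0.4 -0.4] w 0.2
rotvec deg [-1.000e-02 -8.999e+01 -2.000e-02]
```

View pics/z13.png

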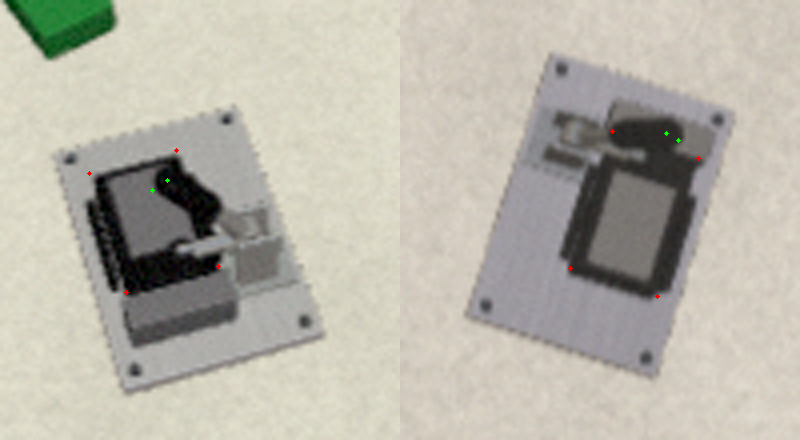

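View pics/top13.png

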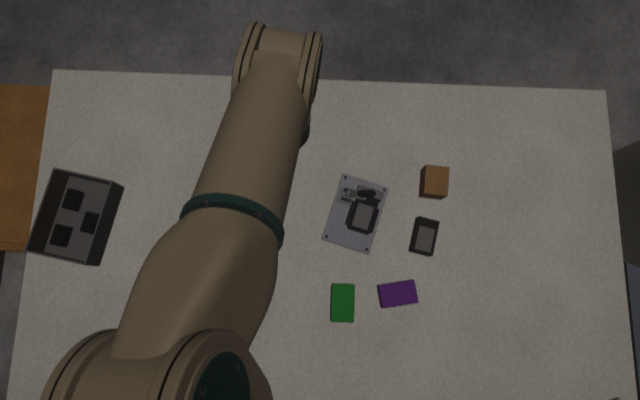

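```bash
python3 - <<'E'
from h import *
o=(335,170)
b=cv2.resize(cv2.convertScaleAbs(cv2.imread('pics/top13.png')[170:245,335:400],alpha=2.2),None,fx=8,fy=8,interpolation=cv2.INTER_CUBIC)
o2=(250,200); c=cv2.resize(cv2.convertScaleAbs(cv2.imread('pics/scene13.png')[220:280,260:310],alpha=2.2),None,fx=5.5,fy=8,interpolation=cv2.INTER_CUBIC)
c=cv2.resize(c,(275,330))
h=np.zeros((600,795,3),np.uint8); h[:600,:520]=b; h[:330,520:]=c; cv2.imwrite('pics/z14.png',h)
E
```

```text
(no output)
```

View pics/z14.png

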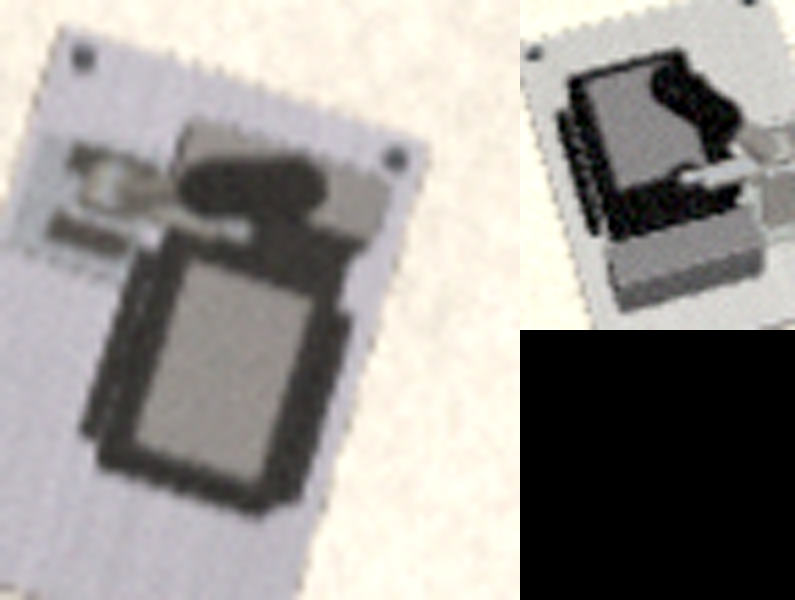

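The zoom shows no light gap between the pack's front edge and the block (about (200,235)-(360,265)). The clamp arm is down on the pack, and the bystanders sit at the same pixels as at the start. Handing in.

```bash
python3 -c "
from h import *
print(ctrl.finish_job())"
```

```text
the job is handed in; nothing more can be done
None
```

I pushed the battery pack home against the contact block and flipped the toggle clamp over its centre, so it snapped down onto the pack. I handed the job in at about 17 s with the arm clear of everything.

**Pack:** I used the shut fingertips until the pack stopped dead. An extra 5 mm or so of commanded push gave no movement and about 12 N. The last pictures show no gap at the block.

**Clamp:** It took three tries.
- **First two tries:** A straight sideways push locked by friction on the grip end, with a wrist force of about 35 N. That was on the fingers as far as the pictures show, and under the 40 N limit for the arm and body. After I turned the tool 90°, the fingers slipped over the tip. The handle sprang back open both times and the pack did not move.
- **Third try:** Following the handle's arc worked, at about 5 N when I checked partway through. The clamp snapped over and its foot now rests on the pack.

**Last checks:** The tool force is about zero. The spare pack, carton and decoys are at the same pixels as at the start. The driver was hidden by the arm in the final top view; it was last seen, apparently undisturbed, in the scene view just after the snap.

**Disagreement:** In the scene view the pack's near end appears about 5 mm further in than I predicted. The top view, the block edge and the hard stop all agree with home, so I put this down to calibration and to how I picked the edges.

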